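# Load a drilled set-up block into the snap-in inspection nest

### The job

The drilled steel block is kept on edge in the wooden stand and has to lie flat, holes up, in the inspection nest: lift it out, lay it flat on the green rubber mat and let go, then take it again across its width. Load the nest with the block tilted, one end tucked under the overhanging hook, then rock it down and press its other end until the sprung catch snaps over it and the block lies fully home. Do not let the block drop, and leave the engineer's square where it is.

Things in the scene. Friction and masses are not known exactly. Their poses are not given: they have to be found in the camera images.
- block_center (a point): Centre of the drilled steel block, 0.6 to 0.95 kg, a plain 25.4 x 75 x 50.8 mm block with six dark holes through its two largest faces. x: along the 25.4 mm thickness (the holes), y: along the 75 mm length, z: along the 50.8 mm width. Starts on edge: z up, centre 35.4 mm and top 60.8 mm above the work surface. Both ends are alike, and both large faces.
- stand: Light wooden stand, 100 x 108 x 26 mm, fixed; origin at the centre of its underside, z up. Two slots for blocks on edge, each 29 mm wide and 79 mm long (along y), floor 10 mm above the work surface, rim at 26 mm. The block stands in the slot at x = -23 mm; the slot at x = +23 mm is empty.
- mat: Dark green rubber mat, 130 x 150 x 3 mm, fixed flat on the work surface; origin at the centre of its underside, x along 130 mm, y along 150 mm, z up. The block is to be laid on its middle part (block centre within 70 mm of the mat's centre).
- nest: Inspection nest, fixed, aluminium and steel, base 160 x 100 mm, 46 mm high at the hook. Origin on the work surface below the centre of the seated block, x to the hook end, z up. Floor for the block 10 mm above the work surface. From x = -28 to +20 mm the sides are cut out down to the work surface beyond y = +-23 mm, so that fingers can hold the block across its width while it goes in.
- nest_seat (a point): Where the centre of the block lies when fully home, 22.7 mm above the work surface; axes as the nest's. The block's length then lies along x, its thickness upright (either way round). Two low cheeks, 53.2 mm apart and 8 mm above the floor, flank it at x = -40 to -29 mm.
- nest_lip (a point): Middle of the lower edge of the hook's steel lip, at nest x = +32.5 mm, 27.9 mm above the nest floor (37.9 mm above the work surface); axes as the nest's. The lip is 8 mm thick and runs on to x = +58 mm. Under it an end stop at nest x = +37.9 mm rises 14 mm from the floor; above that the space goes back to x = +47 mm. So the block cannot go straight down.
- nest_cheeks (a point): Midway between the two tall steel cheeks that lead up to the hook, on the nest floor, at nest x = +26 mm. They stand 53.2 mm apart in y (1.2 mm beside the block on each side), from nest x = +20 mm to the hook, 28 mm high above the floor, with a 45 degree lead-in of 4 mm on the inner edges from 16 to 20 mm above the floor.
- nest_nose (a point): Centre line of the catch's round nose when closed (fixed to the nest), at nest x = -36.5 mm, 38.2 mm above the work surface. Nose radius 2 mm, lowest point 26.2 mm above the nest floor; it stands 3 mm over the end of a seated block. Above it a steep ramp rises back to the catch's top, 45 mm above the work surface at x = -38 mm; guides and a red pull knob behind reach to nest x = -93 mm.
- catch (a joint): Sprung sliding catch of the nest (m): 0 = closed, up to 0.006 as it is pushed back, away from the hook. The block pushes it back on its ramp as it is rocked down (tilt the block 35 to 40 degrees at first, so that it passes over it). Spring 4 N closed, 6.8 N fully back; 10 to 20 N down near that end of the block takes it home, and the catch springs back to 0 over its top.
- engineer_square: Steel engineer's square lying loose to the left of the nest, 100 x 92 x 17 mm; origin at the centre of its underside. It must stay where it is.

How it is judged:
By the outcome, as a careful person would: the job done as asked, in the order asked, and still so for the second after the job is handed in, with the robot touching nothing.
It also fails if it takes over 58 s, if anything falls off the work surface, if the arm or the gripper's body presses on something with over 40 N, if the wrist force passes 120 N, or if a joint passes its speed limit or range.

### The arm

A 7-joint arm with a two-finger parallel gripper is mounted at the origin on a cart in front of the work surface, level with it; the furniture and walls round the work are solid. World frame = base frame: x ahead of the robot, y to its left, z up, the work surface at z = 0. Lengths are in m, angles in rad, forces in N, time in s.
With the tool pointing down it reaches from about 0.425 to 0.8 m from the base axis. Payload 8.3 kg.
Tool frame: the origin (TCP) lies where the fingers leave the gripper's body, on its centre line; the fingertips stand 73 mm ahead of it and the grasp point (between the pads) lies 54 mm ahead of it; z points along the fingers, y is the direction in which the jaws open and shut (so a half turn about z gives the same grasp; the last joint's range is limited). The gripper opens to 85 mm and grips with 20 to 120 N. Pads are 22 mm wide; open, the fingers measure 114 mm over their backs; the gripper's body (76 mm by 85 mm) begins 54 mm behind the grasp point. The pads swing forward as they close: fully open they stand 13 mm farther back than shut.
Start: joints at [0.715, 0.383, 0.016, 1.37, -0.006, 1.388, -0.046], TCP at [0.445, -0.439, 0.304] pointing down, gripper open.
Joint ranges: [-2.95, 2.95], [-0.25, 2.06], [-1.52, 1.56], [0.18, 2.33], [-1.44, 4.58], [0.02, 2.06], [-3.01, 3.01]. Speed limits (rad/s): [2.39, 2.39, 3.01, 3.01, 3.14, 3.14, 3.14].

### API

Orientations are given as [roll, pitch, yaw] about the fixed x, y, z axes, in that order (R = Rz(yaw) Ry(pitch) Rx(roll)).
In Python, from workcell import r gives the robot as it stands.
- The arm moves only by the shell command python3 -m crank 'ROWS' [FORCE]. ROWS is JSON, a list of rows, each a list of 7 numbers: the shift along the tool's x, y, z in mm, then the turn, a rotation vector about the tool's x, y, z in rad, then the closure, from -1 (fully open) to 1 (shut). In form: [[tx, ty, tz, wx, wy, wz, claw], ...]. A call has 1 to 20 rows; each row is the pose to reach, as a shift and turn from the pose commanded when the call began, along the tool's axes at that moment; what a row does not reach only later rows make up. A row lasts 1/12 s, in which the tool goes at most 41.7 mm and 7.16 degrees, less where a joint would pass 70% of its speed; a pose out of reach is approached as far as the arm can. A call with a gripper value outside its range is refused whole. The fingers move at their own pace and stop on an object; FORCE is the grip in N (left out, the last holds). Time passes only in rows, so rows that repeat a pose let the fingers close. It gives the time, the measured TCP pose, the force and the opening at its end, in the units of the state.
- r.state(): the state, without advancing time (a new reading comes with each control period).
- r.grab_frame(name): name is "scene" or "top" or "wrist"; returns a dict with "image" (400x640x3 uint8, red, green, blue), "mtx" (3x3 intrinsics, pixels), "camera_from_world" (4x4, takes a point from world to camera coordinates); the wrist camera has in their place "tool_from_camera" (4x4, takes a point from camera to tool coordinates, whose origin is the TCP and whose axes are the flange's). Camera axes: x right, y down, z forward; pixel columns grow to the right and rows downward; lengths in m; the calibration is good to about 2 mm. The wrist camera is an equidistant fisheye: a pixel r from the principal point sees the ray r / f radians off the axis. A picture is of the moment at which its call begins: read the wrist's pose just before it. There is no depth.
- r.hand_in(): hands the job in, once; it reports no verdict.
The state is a dict: "time": time; "qpos": joint angles; "qd": joint speeds; "joint_efforts": joint torques, N m; "ee_pos": TCP position; "tool_rot": TCP orientation; "wrist_force": force on the tool from outside, world axes, zero at the start; "wrist_torque": the same for the moment, N m; "width": finger opening in m.
Only numpy, scipy, OpenCV 4.12 (cv2) and the standard library are available. Lean on these libraries where they do the work, as an engineer would, in place of code of your own. Each camera call takes 0.05 s, during which the arm holds its last target. There are 200 camera calls.

## Working session

There is one attempt and no reset: what is moved stays moved. The work goes in short steps, Python scripts to look and compute and a shell command to move; the robot and the scene stay as the last step left them, time stands still between calls to the robot, and variables do not carry over. Pictures are saved under pics/ and viewed, about 8 in all and at most 12, crops included, and the job is handed in when it is done.

```bash
mkdir -p pics; ls; python3 - <<'E'
from workcell import r
import cv2,numpy as np
s=r.state();print({k:np.round(v,3).tolist() for k,v in s.items()})
for n in ("scene","top"):
    f=r.grab_frame(n);cv2.imwrite(f"pics/{n}0.png",f["image"][:,:,::-1]);print(n,f["mtx"].tolist(),np.round(f["camera_from_world"],4).tolist())
E
```

```text
pics
{'time': 0.0, 'qpos': [0.715, 0.384, 0.016, 1.371, -0.006, 1.388, -0.046], 'qd': [-0.0, -0.001, -0.001, 0.001, -0.0, -0.001, -0.0], 'joint_efforts': [-0.001, -62.76, 0.844, -37.183, 0.017, 0.014, -0.0], 'ee_pos': [0.445, -0.438, 0.303], 'tool_rot': [-3.14, 0.0, 0.793], 'wrist_force': [0.371, 0.888, 0.549], 'wrist_torque': [-0.005, 0.012, -0.05], 'width': 0.085}
scene [[422.76619401273456, 0.0, 321.0525307371244], [0.0, 422.76619401273456, 198.89670707388856], [0.0, 0.0, 1.0]] [[-0.4826, -0.8757, -0.0168, 0.2362], [-0.6612, 0.3768, -0.6487, 0.3382], [0.5744, -0.3019, -0.7609, 1.0989], [0.0, 0.0, 0.0, 1.0]]
top [[445.4381601840349, 0.0, 320.54346162833764], [0.0, 445.4381601840349, 197.07374146859578], [0.0, 0.0, 1.0]] [[0.0268, -0.9996, -0.005, -0.0124], [-0.9973, -0.0264, -0.0692, 0.4682], [0.0691, 0.0069, -0.9976, 1.4395], [0.0, 0.0, 0.0, 1.0]]
```

View pics/top0.png

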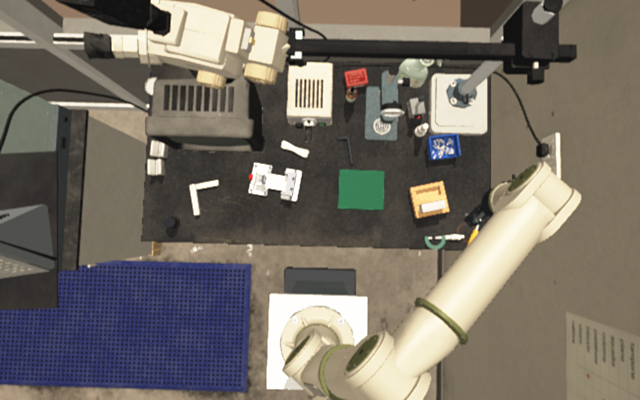

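View pics/scene0.png

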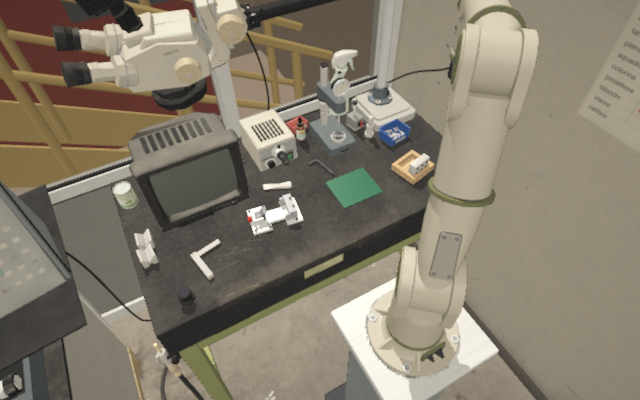

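Top view: nest about (275,182) with the red knob at (251,177), mat (361,189), stand (430,200) with the block lengthwise across image, square at (203,195). I'll enlarge both views in one picture.

```bash
cat > h.py <<'E'
import numpy as np,cv2
from scipy.spatial.transform import Rotation as R
from workcell import r
def pose(s=None):
    s=s or r.state(); return np.array(s["ee_pos"]),R.from_euler("xyz",s["tool_rot"])
def unproj(f,uv,z):
    "pixel to world at height z, fixed camera"
    M=np.array(f["camera_from_world"]);K=np.array(f["mtx"])
    c=-M[:3,:3].T@M[:3,3];d=M[:3,:3].T@np.linalg.solve(K,[uv[0],uv[1],1]);return c+d*(z-c[2])/d[2]
def wproj(f,p,Rt,X):
    "world points to wrist fisheye pixel"
    T=np.array(f["tool_from_camera"]);K=np.array(f["mtx"])
    x=(Rt.inv().apply(np.atleast_2d(X)-p)-T[:3,3])@T[:3,:3]
    th=np.arctan2(np.hypot(x[:,0],x[:,1]),x[:,2]);ph=np.arctan2(x[:,1],x[:,0])
    return np.c_[K[0,2]+K[0,0]*th*np.cos(ph),K[1,2]+K[1,1]*th*np.sin(ph)]
def wunproj(f,p,Rt,uv,z):
    T=np.array(f["tool_from_camera"]);K=np.array(f["mtx"])
    a=(uv[0]-K[0,2])/K[0,0];b=(uv[1]-K[1,2])/K[1,1];th=np.hypot(a,b)+1e-9
    d=Rt.apply(T[:3,:3]@[np.sin(th)*a/th,np.sin(th)*b/th,np.cos(th)]);c=p+Rt.apply(T[:3,3])
    return c+d*(z-c[2])/d[2]
def up(p,z=1): return p
E
python3 - <<'E'
import cv2,numpy as np
a=cv2.imread('pics/top0.png')[152:222,240:460];b=cv2.imread('pics/scene0.png')[145:245,240:440]
o=np.zeros((600,792,3),np.uint8)
a=cv2.resize(a,None,fx=3.6,fy=3.6,interpolation=cv2.INTER_CUBIC);b=cv2.resize(b,None,fx=3.4,fy=3.4,interpolation=cv2.INTER_CUBIC)
o[:252,:792]=a;o[256:596,:680]=b;cv2.imwrite('pics/c1.png',o)
E
```

```text
(no output)
```

View pics/c1.png

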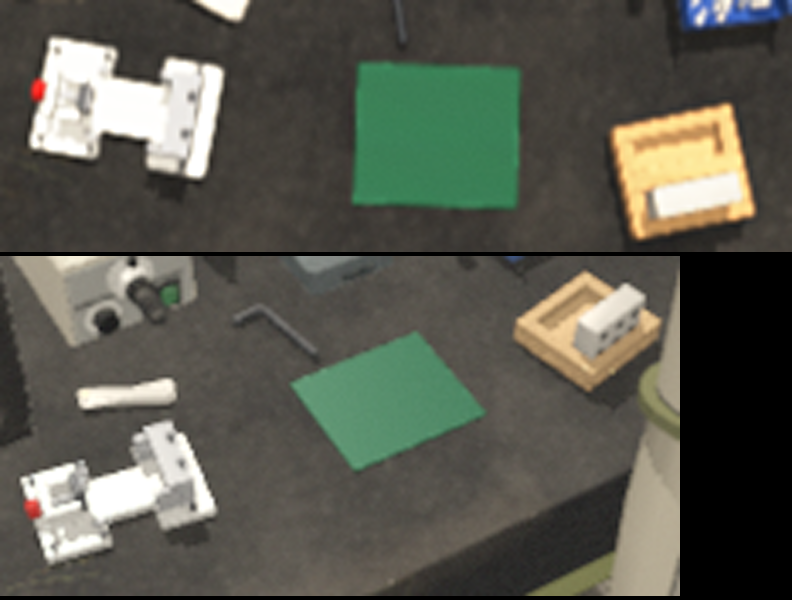

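```bash
python3 - <<'E'
from h import *
f=r.grab_frame("top")
def g(n,pts,z):
    P=np.array([unproj(f,(240+x/3.6-.4,152+y/3.6-.4),z) for x,y in pts]);print(n,np.round(P[:,:2],4).tolist(),'mean',P.mean(0).round(4))
    return P
def ang(a,b): return np.degrees(np.arctan2(*(b-a)[[1,0]]))
P=g('stand',[(612,128),(732,104),(754,214),(635,240)],.026);print([ang(P[0],P[1]),ang(P[3],P[2]),ang(P[3],P[0]),ang(P[2],P[1])])
P=g('block',[(648,190),(738,174),(742,200),(655,218)],.0608);print(ang(P[0],P[1]),ang(P[3],P[2]))
P=g('mat',[(358,62),(520,68),(518,208),(353,205)],.003);print(ang(P[0],P[1]))
P=g('nestbase',[(50,38),(222,66),(207,178),(30,150)],.010);print(ang(P[0],P[1]),ang(P[3],P[2]),ang(P[0],P[3]),ang(P[1],P[2]))
f=r.grab_frame("wrist");print(f["mtx"],np.round(f["tool_from_camera"],4).tolist())
E
```

```text
stand [[0.5076, -0.2883], [0.5322, -0.3962], [0.4334, -0.4167], [0.4072, -0.3102]] mean [ 0.4701 -0.3529  0.026 ]
[np.float64(-77.15546556911401), np.float64(-76.18167741415839), np.float64(12.321670360533885), np.float64(11.724356367460468)]
block [[0.4504, -0.3139], [0.4666, -0.3926], [0.4438, -0.3963], [0.426, -0.3203]] mean [ 0.4467 -0.3558  0.0608]
-78.40167649647167 -76.80770139236557
mat [[0.5646, -0.0586], [0.563, -0.2076], [0.4342, -0.2079], [0.4329, -0.0572]] mean [ 0.4987 -0.1328  0.003 ]
-90.63855078661511
nestbase [[0.5785, 0.2245], [0.5567, 0.066], [0.4537, 0.0766], [0.475, 0.239]] mean [0.516  0.1515 0.01  ]
-97.80067803079498 -97.47835152639662 172.06069015902995 174.12429092827298
[[309.70691629   0.         318.17495402]
 [  0.         309.70691629 202.4839829 ]
 [  0.           0.           1.        ]] [[0.0013, -0.9579, -0.2869, 0.0737], [1.0, 0.0015, -0.0002, 0.0006], [0.0006, -0.2869, 0.9579, -0.0687], [0.0, 0.0, 0.0, 1.0]]
```

Both views agree: stand centre (0.470,-0.353), yaw ≈12.5°, and the block on the slot line at about (0.447,-0.357). The mat centre is (0.499,-0.133), and the nest hook points to −y (≈−97.5°). Plan: grip the block by its ends with the tool leaned 45°. Rolling it 90° about the jaw axis then lays it flat with the fingers still above the mat.

```bash
cat >> h.py <<'E'
def tool(yaw,lean,axis="y"):
    "tool down, tool x at heading yaw deg; lean deg turns about tool y: + = approach points to +heading"
    return R.from_euler("z",yaw,degrees=True)*R.from_euler("y",-lean,degrees=True)*R.from_euler("x",180,degrees=True)
def rows(p,Rt,frm=None):
    p0,R0=frm or pose()
    t=R0.inv().apply(np.array(p)-p0)*1000;w=(R0.inv()*Rt).as_rotvec()
    print("row",t.round(1).tolist(),w.round(3).tolist(),"n>=",np.ceil(max(np.linalg.norm(t)/41.7,np.degrees(np.linalg.norm(w))/7.16)))
def box(f,img,c,Rb,size,col,p=None,Rt=None):
    s=np.array(size)/2;C=np.array([[i,j,k] for i in(-1,1) for j in(-1,1) for k in(-1,1)])*s
    X=Rb.apply(C)+c
    for a in range(8):
        for b in range(a):
            if (C[a]!=C[b]).sum()==1:
                q=wproj(f,p,Rt,np.linspace(X[a],X[b],12))
                cv2.polylines(img,[np.int32(q*16)],False,col,1,cv2.LINE_AA,4)
E
python3 - <<'E'
from h import *
T=tool(12.5,45);print(T.as_matrix().round(2).tolist())
R_s=R.from_euler("z",12.5,degrees=True)
blk=np.array([.447,-.357,.0354])
G=blk+R_s.apply([-.0105,0,.0158]);d=T.apply([0,0,1]);tcp=G-.054*d
print(G,d,tcp)
rows(tcp-.09*d,T)
E
```

```text
[[0.69, 0.22, 0.69], [0.15, -0.98, 0.15], [0.71, 0.0, -0.71]]
[ 0.43674889 -0.35927262  0.0512    ] [ 0.69034553  0.15304592 -0.70710678] [ 0.39947023 -0.3675371   0.08938377]
row [-34.9, -116.7, 150.4] [-0.227, 0.764, 0.544] n>= 8.0
```

```bash
python3 -m crank '[[-35,-117,150,-0.227,0.764,0.544,-1],[-35,-117,150,-0.227,0.764,0.544,-1],[-35,-117,150,-0.227,0.764,0.544,-1],[-35,-117,150,-0.227,0.764,0.544,-1],[-35,-117,150,-0.227,0.764,0.544,-1],[-35,-117,150,-0.227,0.764,0.544,-1],[-35,-117,150,-0.227,0.764,0.544,-1],[-35,-117,150,-0.227,0.764,0.544,-1],[-35,-117,150,-0.227,0.764,0.544,-1],[-35,-117,150,-0.227,0.764,0.544,-1],[-35,-117,150,-0.227,0.764,0.544,-1],[-35,-117,150,-0.227,0.764,0.544,-1]]' 100
python3 - <<'E'
from h import *
s=r.state();p,Rt=pose(s);print(s["qpos"],p,s["tool_rot"])
f=r.grab_frame("wrist");im=f["image"][:,:,::-1].copy();raw=im.copy()
R_s=R.from_euler("z",12.5,degrees=True)
box(f,im,[.447,-.357,.0354],R_s,[.0254,.075,.0508],(0,0,255),p,Rt)
box(f,im,[.4701,-.3529,.013],R_s,[.1,.108,.026],(255,0,0),p,Rt)
cv2.imwrite("pics/raw1.png",raw);cv2.imwrite("pics/w1.png",cv2.resize(im,(800,500)))
E
```

```text
time: 1.2
ee_pos: [0.3383, -0.3814, 0.1546]
tool_rot: [3.137, -0.785, 0.225]
wrist_force: [0.2, 0.4, -0.8]
width: 0.0855
[ 1.21480512  0.28257131 -0.03750908  2.09078986 -1.03546709  0.92896334
  0.55372415] [ 0.33832947 -0.38142356  0.15457878] [ 3.13702104 -0.78527481  0.22465967]
```

View pics/w1.png

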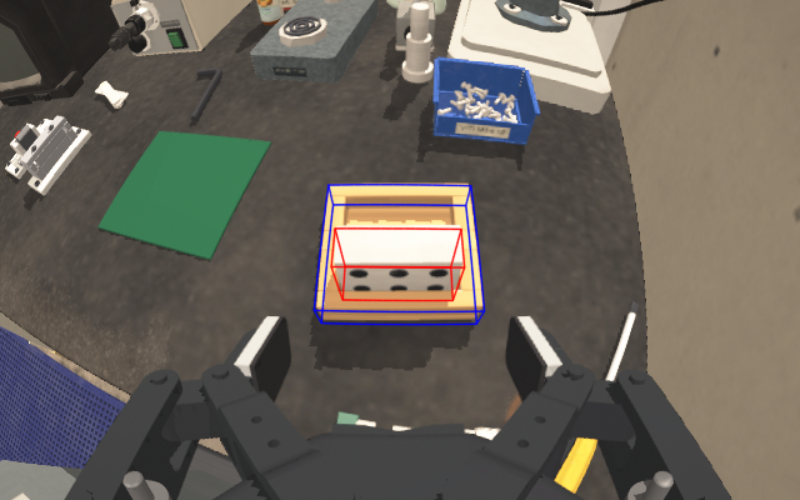

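The overlay fits: the red block and blue stand match to a pixel or two (block top at 332–462, 228–267). Pad tips are at about (283,318) and (513,318). I'll use those to find the tips' reach at this opening.

```bash
python3 - <<'E'
from h import *
p,Rt=pose();f=r.grab_frame("wrist")
for y in(-.0427,.0427):
  for x in (-.011,.011):
    for z in(.054,.060,.066,.073): print(x,y,z,(wproj(f,p,Rt,p+Rt.apply([x,y,z]))[0]*1.25).round(0))
R_s=R.from_euler("z",12.5,degrees=True);T=tool(12.5,45)
G=np.array([.447,-.357,.0354])+R_s.apply([-.0105,0,.0158]);d=T.apply([0,0,1])
rows(G-.054*d,T)
E
```

```text
-0.011 -0.0427 0.054 [288. 369.]
-0.011 -0.0427 0.06 [291. 361.]
-0.011 -0.0427 0.066 [295. 353.]
-0.011 -0.0427 0.073 [298. 345.]
0.011 -0.0427 0.054 [280. 319.]
0.011 -0.0427 0.06 [285. 312.]
0.011 -0.0427 0.066 [289. 305.]
0.011 -0.0427 0.073 [293. 298.]
-0.011 0.0427 0.054 [508. 369.]
-0.011 0.0427 0.06 [504. 361.]
-0.011 0.0427 0.066 [501. 354.]
-0.011 0.0427 0.073 [497. 345.]
0.011 0.0427 0.054 [515. 319.]
0.011 0.0427 0.06 [511. 312.]
0.011 0.0427 0.066 [507. 306.]
0.011 0.0427 0.073 [502. 299.]
row [-1.8, -0.3, 90.4] [0.0, -0.001, 0.004] n>= 3.0
```

The tips stand about 60 mm ahead when open, i.e. 13 mm back, so I go 7 mm deeper along the approach.

```bash
python3 -m crank '[[-1.8,0,40,0,0,0.004,-1],[-1.8,0,75,0,0,0.004,-1],[-1.8,0,97,0,0,0.004,-1],[-1.8,0,97,0,0,0.004,-1],[-1.8,0,97,0,0,0.004,0.3],[-1.8,0,97,0,0,0.004,0.5],[-1.8,0,97,0,0,0.004,1],[-1.8,0,97,0,0,0.004,1],[-1.8,0,97,0,0,0.004,1],[-1.8,0,97,0,0,0.004,1]]' 100
python3 - <<'E'
from h import *
rows(pose()[0]+[0,0,.1],pose()[1])
E
```

```text
time: 2.13
ee_pos: [0.4029, -0.3676, 0.0849]
tool_rot: [-3.141, -0.787, 0.214]
wrist_force: [-2.6, 0.7, 4.9]
width: 0.0729
row [70.8, -0.1, -70.6] [0.0, 0.0, 0.0] n>= 3.0
```

```bash
python3 -m crank '[[0,0,0,0,0,0,1],[7,0,-7,0,0,0,1],[14,0,-14,0,0,0,1],[25,0,-25,0,0,0,1],[35,0,-35,0,0,0,1],[50,0,-50,0,0,0,1],[71,0,-71,0,0,0,1],[71,0,-71,0,0,0,1]]' 100
python3 - <<'E'
from h import *
s=r.state();p,Rt=pose(s);print(p,s["tool_rot"],s["wrist_force"],s["wrist_torque"],s["width"])
f=r.grab_frame("wrist");cv2.imwrite("pics/w2.png",f["image"][:,:,::-1])
E
```

```text
time: 2.8
ee_pos: [0.4035, -0.3688, 0.1888]
tool_rot: [3.136, -0.788, 0.218]
wrist_force: [0.9, -1.4, -5.3]
width: 0.0726
[ 0.40350732 -0.36879686  0.18877448] [ 3.13611306 -0.78786048  0.21817555] [ 0.89273051 -1.43510596 -5.34849458] [-0.52679588  1.58760669 -0.15637479] 0.07257213387376761
```

View pics/w2.png

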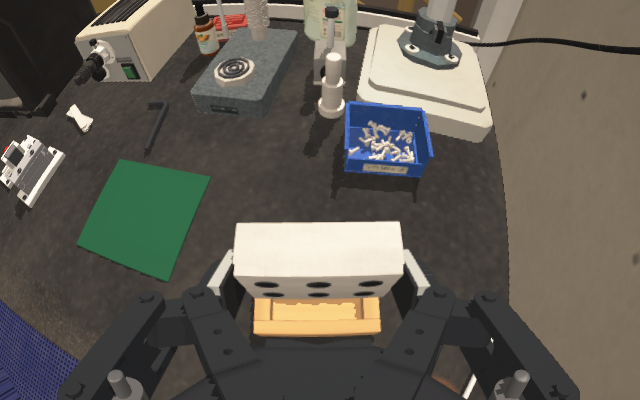

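Block is held and clear of the stand, holes facing the robot side; top face corners about (235,225), (400,222), (402,275?), (238,277?). I'll fit its pose in the tool with a refined corner fit.

```bash
python3 - <<'E'
from h import *
p,Rt=pose();f=r.grab_frame("wrist");im=cv2.imread("pics/w2.png")
crop=im[205:310,215:425].copy()
# expected block in tool if unrotated
Rs=R.from_euler("z",12.5,degrees=True)
G=np.array([.447,-.357,.0354])
p0=np.array([.4029,-.3676,.0849]);R0=R.from_euler("xyz",[-3.141,-.787,.214])
c=R0.inv().apply(G-p0);Rb=R0.inv()*Rs
print("block in tool mm",c*1000,Rb.as_euler("xyz",degrees=True))
big=cv2.resize(im,None,fx=4,fy=4,interpolation=cv2.INTER_CUBIC)
o=im.copy();box(f,o,p+Rt.apply(c),Rt*Rb,[.0254,.075,.0508],(0,0,255),p,Rt)
cv2.imwrite("pics/c2.png",np.vstack([cv2.resize(x[205:310,215:425],None,fx=2.8,fy=2.8,interpolation=cv2.INTER_CUBIC) for x in(im,o)]))
E
```

```text
block in tool mm [-3.04533167 -0.95292981 67.06144854] [-179.80863077  -45.09146994   -0.30405286]
```

View pics/c2.png

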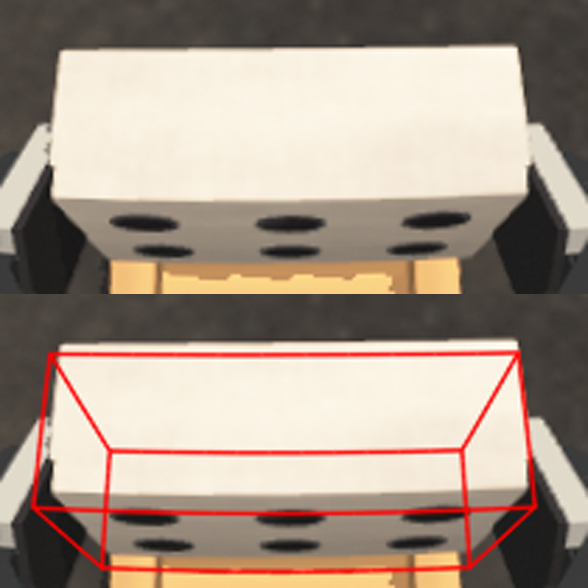

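```bash
cat > fit.py <<'E'
from h import *
from scipy.optimize import least_squares
def fit(f,uv,C,c0,R0):
    "fit block pose in tool (tool frame) to corner pixels; C corner signs"
    C=np.array(C)*[.0127,.0375,.0254];I=R.identity();z=np.zeros(3)
    def e(q): return (wproj(f,z,I,(R0*R.from_rotvec(q[3:])).apply(C)+c0+q[:3])-uv).ravel()
    q=least_squares(lambda v:e(v*1e-2),np.zeros(6)).x*1e-2
    print("res px",np.abs(e(q)).max().round(2),"dpos mm",(q[:3]*1e3).round(2),"drot deg",np.degrees(q[3:]).round(2))
    return c0+q[:3],R0*R.from_rotvec(q[3:])
E
python3 - <<'E'
from fit import *
f=r.grab_frame("wrist")
c=np.array([-.003045,-.00095,.06706]);R0=R.from_euler("xyz",[-179.8,-45.1,-.3],degrees=True)
uv=np.array([(59,51),(517,46),(527,194),(51,198),(101,262),(475,262)])/2.8+[215,205]-.3
# block x: to +stand x (far), y: left(+), z up ; bigger image u = right = -y
C=[(1,1,1),(1,-1,1),(-1,-1,1),(-1,1,1),(-1,1,-1),(-1,-1,-1)]
c2,R2=fit(f,uv,C,c,R0);print(c2*1e3,R2.as_euler("xyz",degrees=True), (R2*R0.inv()).as_rotvec(True))
print(R2.as_matrix().round(3).tolist())
E
```

```text
res px 2.52 dpos mm [-0.02  0.69  4.51] drot deg [0.31 0.64 0.38]
[-3.0619935  -0.26292161 71.57121151] [-179.09574117  -45.7376181    -0.84847196] [ 0.48791881 -0.64253032 -0.04684737]
[[0.698, -0.004, 0.716], [-0.01, -1.0, 0.005], [0.716, -0.011, -0.698]]
```

Corner fit puts the block at tool (-3, 0, ~69±2) mm, turned less than 1°, so it hasn't slipped. Next is the move to above the mat with the 90° roll.

```bash
python3 - <<'E'
from h import *
T=tool(90,-44.8);c=np.array([-.003,0,.069])
print((T*R.from_euler("xyz",[-179.5,-45.3,-.5],degrees=True)).as_matrix().round(2).tolist())
p=np.array([.50,-.155,.075])-T.apply(c);print(p)
rows(p,T)
T1=tool(60,0);rows(np.array([.46,-.25,.24]),T1)
rows(p,T,(np.array([.46,-.25,.24]),T1))
E
```

```text
[[-0.01, -1.0, 0.0], [-0.0, 0.0, 1.0], [-1.0, 0.01, -0.0]]
[ 0.5        -0.10425153  0.12184648]
row [63.6, -235.4, 150.9] [0.0, -1.302, -1.483] n>= 16.0
row [97.6, -101.8, 17.5] [0.324, -0.739, -0.789] n>= 10.0
row [146.2, -38.2, 118.2] [-0.205, -0.764, -0.496] n>= 8.0
```

```bash
python3 -m crank '[[98,-102,17.5,0.324,-0.739,-0.789,1],[98,-102,17.5,0.324,-0.739,-0.789,1],[98,-102,17.5,0.324,-0.739,-0.789,1],[98,-102,17.5,0.324,-0.739,-0.789,1],[98,-102,17.5,0.324,-0.739,-0.789,1],[98,-102,17.5,0.324,-0.739,-0.789,1],[98,-102,17.5,0.324,-0.739,-0.789,1],[98,-102,17.5,0.324,-0.739,-0.789,1],[98,-102,17.5,0.324,-0.739,-0.789,1],[98,-102,17.5,0.324,-0.739,-0.789,1],[98,-102,17.5,0.324,-0.739,-0.789,1]]'
python3 -m crank '[[146,-38,70,-0.205,-0.764,-0.496,1],[146,-38,70,-0.205,-0.764,-0.496,1],[146,-38,70,-0.205,-0.764,-0.496,1],[146,-38,100,-0.205,-0.764,-0.496,1],[146,-38,118,-0.205,-0.764,-0.496,1],[146,-38,118,-0.205,-0.764,-0.496,1],[146,-38,118,-0.205,-0.764,-0.496,1],[146,-38,118,-0.205,-0.764,-0.496,1],[146,-38,118,-0.205,-0.764,-0.496,1],[146,-38,118,-0.205,-0.764,-0.496,1],[146,-38,118,-0.205,-0.764,-0.496,1]]'
python3 - <<'E'
from h import *
s=r.state();p,Rt=pose(s);print(s["qpos"].round(2));T=tool(90,-44.8);print((T.inv()*Rt).as_rotvec(True).round(2), s["wrist_force"],p)
t=np.array([.50,-.155,.022])-T.apply([-.003,0,.069]);rows(t,T)
f=r.grab_frame("wrist");cv2.imwrite("pics/w3.png",f["image"][:,:,::-1])
E
```

```text
time: 3.87
ee_pos: [0.4612, -0.2483, 0.2393]
tool_rot: [-3.14, -0.004, 1.049]
wrist_force: [0.3, 0.1, -7.3]
width: 0.0724
time: 4.78
ee_pos: [0.5007, -0.1058, 0.1235]
tool_rot: [3.138, 0.779, 1.563]
wrist_force: [-0.1, 0.0, -5.8]
width: 0.0724
[ 0.01  0.46 -0.31  1.94  0.94  1.25 -0.84]
[0.07 0.15 0.3 ] [-0.09732241  0.03673117 -5.76393096] [ 0.50072273 -0.10582239  0.12347205]
row [39.5, -0.9, 37.8] [-0.001, -0.003, -0.005] n>= 2.0
```

View pics/w3.png

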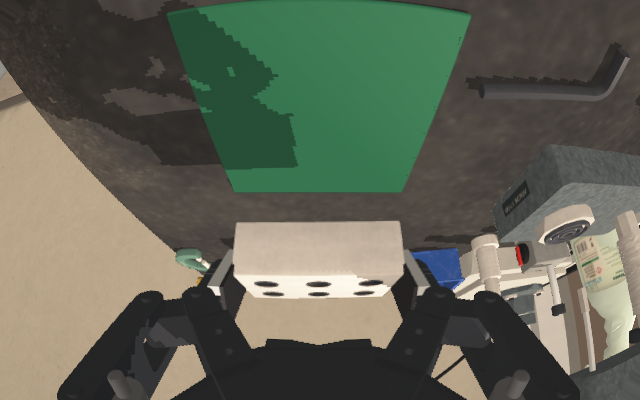

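Block sits in the tool just as before (235–403, 222–298), holes now vertical, above the mat. Lowering in steps.

```bash
python3 -m crank '[[13,0,13,0,0,0,1],[26,-1,26,0,0,-0.005,1],[37,-1,37,0,0,-0.005,1],[38,-1,38,0,0,-0.005,1],[38,-1,38,0,0,-0.005,1]]'
python3 -m crank '[[1,0,1,0,0,0,1],[2,0,2,0,0,0,1],[2,0,2,0,0,0,1]]'
python3 -m crank '[[1,0,1,0,0,0,1],[1,0,1,0,0,0,1]]'
```

```text
time: 5.25
ee_pos: [0.5, -0.1056, 0.0699]
tool_rot: [-3.139, 0.782, 1.573]
wrist_force: [1.5, -0.5, -6.3]
width: 0.0721
time: 5.5
ee_pos: [0.5009, -0.1046, 0.0679]
tool_rot: [3.141, 0.782, 1.573]
wrist_force: [-0.1, 0.5, -6.4]
width: 0.0725
time: 5.67
ee_pos: [0.5006, -0.1045, 0.066]
tool_rot: [-3.141, 0.782, 1.575]
wrist_force: [0.3, 0.5, -6.7]
width: 0.0725
```

```bash
python3 -m crank '[[1,0,1,0,0,0,1],[1,0,1,0,0,0,1]]'
python3 -m crank '[[1,0,1,0,0,0,1],[1,0,1,0,0,0,1]]'
python3 -m crank '[[0.5,0,0.5,0,0,0,1],[0.5,0,0.5,0,0,0,1]]'
```

```text
time: 5.83
ee_pos: [0.5004, -0.1045, 0.0643]
tool_rot: [-3.14, 0.783, 1.576]
wrist_force: [-0.4, 0.5, -6.9]
width: 0.0727
time: 6.0
ee_pos: [0.5004, -0.1044, 0.0639]
tool_rot: [-3.141, 0.784, 1.575]
wrist_force: [-3.9, 3.6, 4.2]
width: 0.0722
time: 6.17
ee_pos: [0.5004, -0.1044, 0.0638]
tool_rot: [-3.141, 0.785, 1.574]
wrist_force: [-7.1, 5.6, 9.5]
width: 0.0724
```

Contact at TCP z 63.8 mm, as expected. Release and back off along the approach.

```bash
python3 -m crank '[[0,0,0,0,0,0,0.2],[0,0,0,0,0,0,-0.5],[0,0,0,0,0,0,-1],[0,0,0,0,0,0,-1],[0,0,0,0,0,0,-1],[0,0,-15,0,0,0,-1],[0,0,-45,0,0,0,-1],[0,0,-85,0,0,0,-1],[0,0,-120,0,0,0,-1],[0,0,-120,0,0,0,-1]]'
python3 - <<'E'
from h import *
print(r.state()["wrist_force"].round(1))
c=np.array([.5004,-.1044,.0638])+tool(90,-44.9).apply([-.003,0,.071]);print("block",c)
T=tool(0,0);rows([.50,c[1],.16],T)
E
```

```text
time: 7.0
ee_pos: [0.5026, -0.0126, 0.1524]
tool_rot: [3.133, 0.777, 1.576]
wrist_force: [1.2, 0.9, 0.5]
width: 0.0856
[1.2 0.9 0.5]
block [ 0.5004     -0.1566419   0.01562549]
row [-108.0, -4.2, 95.6] [0.617, 0.6, 1.492] n>= 14.0
```

```bash
python3 -m crank '[[-30,0,10,0.617,0.6,1.492,-1],[-60,-2,40,0.617,0.6,1.492,-1],[-90,-4,70,0.617,0.6,1.492,-1],[-108,-4,96,0.617,0.6,1.492,-1],[-108,-4,96,0.617,0.6,1.492,-1],[-108,-4,96,0.617,0.6,1.492,-1],[-108,-4,96,0.617,0.6,1.492,-1],[-108,-4,96,0.617,0.6,1.492,-1],[-108,-4,96,0.617,0.6,1.492,-1],[-108,-4,96,0.617,0.6,1.492,-1],[-108,-4,96,0.617,0.6,1.492,-1],[-108,-4,96,0.617,0.6,1.492,-1],[-108,-4,96,0.617,0.6,1.492,-1],[-108,-4,96,0.617,0.6,1.492,-1],[-108,-4,96,0.617,0.6,1.492,-1],[-108,-4,96,0.617,0.6,1.492,-1]]'
python3 - <<'E'
from h import *
s=r.state();p,Rt=pose(s);print(s["qpos"].round(2),p,Rt.as_matrix().round(3).tolist())
f=r.grab_frame("wrist");im=f["image"][:,:,::-1].copy();cv2.imwrite("pics/raw4.png",im);o=im.copy()
box(f,o,[.5004,-.1566,.0157],R.from_euler("z",90,degrees=True)*R.identity(),[.0508,.075,.0254],(0,0,255),p,Rt)
cv2.imwrite("pics/w4.png",o)
E
```

```text
time: 8.33
ee_pos: [0.4965, -0.1643, 0.156]
tool_rot: [3.135, 0.009, -0.006]
wrist_force: [0.8, -0.4, 0.9]
width: 0.0854
[ 0.4   0.3  -0.17  1.83  0.07  1.02 -1.38] [ 0.4964788  -0.16434048  0.155996  ] [[1.0, -0.006, -0.009], [-0.006, -1.0, -0.006], [-0.009, 0.006, -1.0]]
```

View pics/w4.png

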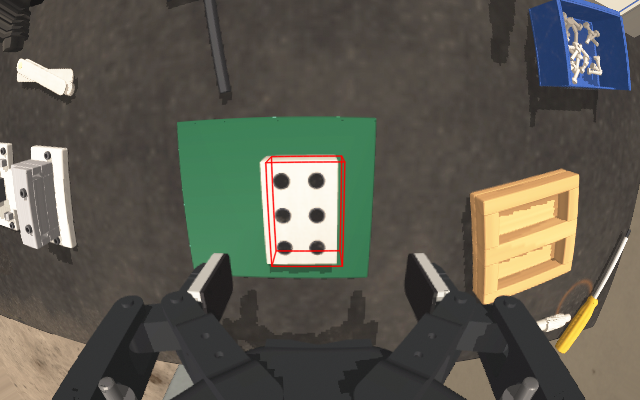

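Block flat on the mat, holes up. Hole centres are about (281,181), (317,180), (283,215), (317,215), (285,248), (317,247), so the block lies ~4 mm further toward +y than predicted.

```bash
python3 - <<'E'
from h import *
p=np.array([.4965,-.1643,.156]);Rt=R.from_euler("xyz",[3.135,.009,-.006]);f=r.grab_frame("wrist")
im=cv2.imread("pics/raw4.png");g=cv2.cvtColor(im,6);roi=g[150:275,255:350]
n,l,st,ce=cv2.connectedComponentsWithStats((roi<90).astype(np.uint8))
H=[]
for i in range(1,n):
    if 80<st[i,4]<500: u=ce[i]+[255,150];x=wunproj(f,p,Rt,u,.0284);H.append(x);print(u.round(1),st[i,4],x.round(4))
# alt corners
for uv in [(268,157),(343,155),(338,265),(266,265)]: print(uv,wunproj(f,p,Rt,uv,.0284).round(4))
print(pose())
E
```

```text
[281.  180.8] 168 [ 0.5254 -0.141   0.0284]
[316.  180.4] 163 [ 0.5254 -0.1638  0.0284]
[282.7 215. ] 144 [ 0.5018 -0.1413  0.0284]
[316.5 215.1] 146 [ 0.5016 -0.164   0.0284]
[284.  247.5] 130 [ 0.4776 -0.1411  0.0284]
[316.9 247.4] 132 [ 0.4777 -0.1641  0.0284]
[300.8 268.2] 455 [ 0.461  -0.1524  0.0284]
(268, 157) [ 0.5412 -0.1331  0.0284]
(343, 155) [ 0.5421 -0.1811  0.0284]
(338, 265) [ 0.4634 -0.1792  0.0284]
(266, 265) [ 0.4634 -0.1272  0.0284]
(array([ 0.49699373, -0.16337055,  0.15567992]), Rotation.from_matrix(array([[ 0.99995587, -0.00345726, -0.00873528],
                            [-0.00350918, -0.99997622, -0.0059363 ],
                            [-0.00871455,  0.0059667 , -0.99994423]])))
```

```bash
python3 - <<'E'
from h import *
rows([.5056,-.1526,.079],tool(0,0));rows([.5056,-.1526,.12],tool(0,0))
E
```

```text
row [9.2, -11.3, 76.5] [0.006, 0.009, -0.003] n>= 2.0
row [8.9, -11.0, 35.5] [0.006, 0.009, -0.003] n>= 1.0
```

```bash
python3 -m crank '[[9,-11,25,0.006,0.009,-0.003,-1],[9,-11,50,0.006,0.009,-0.003,-1],[9,-11,50,0.006,0.009,-0.003,-1],[9,-11,50,0.006,0.009,-0.003,-1]]'
python3 - <<'E'
from h import *
rows([.5056,-.1526,.079],tool(0,0))
E
```

```text
time: 8.77
ee_pos: [0.5047, -0.1525, 0.1044]
tool_rot: [-3.14, 0.003, -0.002]
wrist_force: [0.0, -0.3, 0.9]
width: 0.0854
row [1.0, 0.1, 25.4] [-0.001, 0.003, -0.002] n>= 1.0
```

```bash
python3 -m crank '[[1,0,13,0,0.003,-0.002,-1],[1,0,25.4,0,0.003,-0.002,-1],[1,0,25.4,0,0.003,-0.002,-1],[1,0,25.4,0,0.003,-0.002,-0.2],[1,0,25.4,0,0.003,-0.002,0.2],[1,0,25.4,0,0.003,-0.002,1],[1,0,25.4,0,0.003,-0.002,1],[1,0,25.4,0,0.003,-0.002,1],[1,0,25.4,0,0.003,-0.002,1],[1,0,25.4,0,0.003,-0.002,1]]' 100
python3 -m crank '[[0,0,-4,0,0,0,1],[0,0,-15,0,0,0,1],[0,0,-40,0,0,0,1],[0,0,-80,0,0,0,1],[0,0,-100,0,0,0,1],[0,0,-100,0,0,0,1],[0,0,-100,0,0,0,1]]'
python3 - <<'E'
from h import *
Rn=82.4
rows([.52,.15,.26],tool(Rn,0))
E
```

```text
time: 9.6
ee_pos: [0.5075, -0.1536, 0.0819]
tool_rot: [-3.142, -0.007, -0.003]
wrist_force: [-2.0, 0.8, 9.5]
width: 0.0485
time: 10.18
ee_pos: [0.5063, -0.1538, 0.181]
tool_rot: [3.142, -0.006, -0.003]
wrist_force: [0.1, 1.3, -7.9]
width: 0.0488
row [13.3, -303.8, -79.0] [0.004, -0.005, -1.441] n>= 12.0
```

Block is held across its width (7.9 N ≈ 0.8 kg); the fingertips brushed the mat while closing. Next to a viewing pose just on the hook side of the nest.

```bash
python3 -m crank '[[19,-42,0,0,0,-0.12,1],[19,-84,0,0,0,-0.25,1],[19,-125,0,0,0,-0.37,1],[19,-160,0,0,0,-0.5,1],[19,-190,0,0,0,-0.62,1],[19,-203,0,0,0,-0.74,1],[19,-203,0,0,0,-0.87,1],[19,-203,0,0,0,-0.99,1],[19,-203,0,0,0,-1.12,1],[19,-203,0,0,0,-1.24,1],[19,-203,0,0,0,-1.37,1],[19,-203,0,0,0,-1.441,1],[19,-203,0,0,0,-1.441,1],[19,-203,0,0,0,-1.441,1]]'
python3 - <<'E'
from h import *
s=r.state();p,Rt=pose(s);print(s["qpos"].round(2),p,np.array(s["tool_rot"]))
f=r.grab_frame("wrist");im=f["image"][:,:,::-1].copy();cv2.imwrite("pics/raw5.png",im)
cv2.imwrite("pics/w5.png",cv2.resize(im[0:320,140:500],None,fx=1.8,fy=1.8,interpolation=cv2.INTER_CUBIC))
E
```

```text
time: 11.35
ee_pos: [0.5244, 0.049, 0.1782]
tool_rot: [3.141, -0.001, 1.435]
wrist_force: [-0.0, 0.3, -8.0]
width: 0.0482
[ 0.28  0.32 -0.51  1.79  0.17  1.08 -0.43] [0.52444571 0.04900396 0.17822602] [ 3.14132914e+00 -8.77639199e-04  1.43530741e+00]
```

View pics/w5.png

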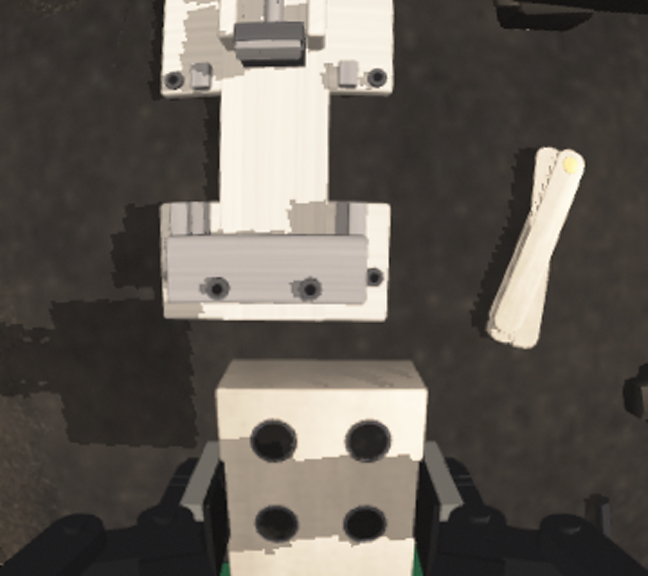

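Nest seen from above (crop): waist edges at x≈220 and 328 between wing edges y≈97 and 203, hook lip front edge y≈235 (167–366) and back edge y≈303, base end y≈320. Held block spans 218–427.

```bash
cat > nest.py <<'E'
from fit import *
p=np.array([.52444571,.04900396,.17822602]);Rt=R.from_euler("xyz",[3.14132914,-8.776e-4,1.43530741]);f=r.grab_frame("wrist")
# (crop px) , nest coords mm
obs=[((220,97),(-28,-23,10)),((329,97),(-28,23,10)),((220,203),(20,-23,10)),((328,203),(20,23,10)),
((162,97),(-28,-50,10)),((393,97),(-28,50,10)),((160,204),(20,-50,10)),((390,204),(20,50,10))]
extra=[((167,235),(32.5,None,46)),((366,235),(32.5,None,46)),((165,303),(58,None,46)),((366,303),(58,None,46)),((165,321),(None,-50,10)),((387,321),(None,50,10)),((234,64),(-36,None,45)),((304,66),(-36,None,45))]
o=lambda q:(140+q[0]/1.8-.2,q[1]/1.8-.2)
# image right is nest ? -> determine: hook (nest +x) = world -y ; nest y = world +x.
W=np.array([wunproj(f,p,Rt,o(a),b[2]/1e3)[:2] for a,b in obs]);N=np.array([b[:2] for _,b in obs])/1e3
from scipy.optimize import least_squares
def tr(q,N): c,s=np.cos(q[2]),np.sin(q[2]);return q[:2]+N@np.array([[c,s],[-s,c]])
def go(N): return least_squares(lambda q:(tr(q,N)-W).ravel(),[.52,.15,np.radians(-97)])
for nm,NN in(("y",N),("flip",N*[1,-1])):
    s=go(NN);print(nm,s.x[:2].round(4),np.degrees(s.x[2]).round(2),"res mm",(s.fun.reshape(-1,2)*1e3).round(1).tolist());
    if nm=="y" or s.cost<best: best=s.cost;q=s.x
for a,b in extra:
    w=wunproj(f,p,Rt,o(a),b[2]/1e3)[:2]-q[:2];c,s=np.cos(q[2]),np.sin(q[2]);print(b,(np.array([c*w[0]+s*w[1],-s*w[0]+c*w[1]])*1e3).round(1))
# held block top corners, crop px; block frame: x nest-like along tool... fit
C=[(1,1,1)]
uv=np.array([o(t) for t in [(218,390),(427,390),(230,361),(415,361)]])
# tool frame: +x up in image ; block 50.8 along tool y, 75 along x, top at -z
s3=lambda x,y,z:(np.array([x*.0375,y*.0254,z*.0127]))
print("tool y of image right:",wproj(f,np.zeros(3),R.identity(),[[0,-.02,.06],[0,.02,.06]]))
E
python3 nest.py
```

```text
y [0.5182 0.1437] -98.82 res mm [[0.5, 1.2], [0.7, 1.5], [-0.4, -0.5], [-0.2, -0.7], [-1.1, 0.1], [0.7, 0.4], [-0.9, -0.7], [0.6, -1.3]]
flip [0.5194 0.1516] 80.95 res mm [[-6.9, -46.1], [-6.8, -46.0], [7.1, 47.0], [7.3, 46.6], [-8.6, -47.1], [-6.8, -47.2], [6.6, 46.9], [8.1, 45.9]]
(32.5, None, 46) [ 30.8 -36.2]
(32.5, None, 46) [30.5 36.5]
(58, None, 46) [ 56.3 -37.7]
(58, None, 46) [55.4 37.3]
(None, -50, 10) [ 71.1 -48.4]
(None, 50, 10) [69.6 49.9]
(-36, None, 45) [-32.4 -12.1]
(-36, None, 45) [-31.2  13.1]
tool y of image right: [[274.43548738 272.26754035]
 [358.30650653 272.44527016]]
```

```bash
cat > plan.py <<'E'
from h import *
YAW=-98.0
p5=np.array([.52444571,.04900396,.17822602]);R5=R.from_euler("xyz",[3.14132914,-8.776e-4,1.43530741])
def N2W(v,o): return o+R.from_euler("z",YAW,degrees=True).apply(np.array(v)/1e3)
q=np.array([.5182,.1437,0]);lip=q+R.from_euler("z",-98.82,degrees=True).apply([.0307,.0002,0])
ORG=lip-R.from_euler("z",YAW,degrees=True).apply([.0315,0,0]) # compromise x
C=np.array([-.0059,0,.0662]) # block centre in tool
def tcp(th,da,g,back=0,y=0):
    "da: mm short of the stop contact; g: gap above floor; back: mm backed off along the block"
    t=np.radians(th);a=37.9-14*np.tan(t)-da
    A=np.array([a,y,10+g]);u=np.array([-np.cos(t),0,np.sin(t)]);n=np.array([np.sin(t),0,np.cos(t)])
    T=tool(YAW+180,th);c=N2W(A+(37.5+back)*u+12.7*n,ORG);return c-T.apply(C),T
E
python3 - <<'E'
from plan import *
f=r.grab_frame("wrist")
I=R.identity();z=np.zeros(3);o=lambda q:(140+q[0]/1.8-.2,q[1]/1.8-.2)
for a,zz in[((218,390),.0535),((427,390),.0535),((230,361),.079),((415,361),.079)]: print(wunproj(f,z,I,o(a),zz).round(4))
print("ORG",ORG)
P,T=tcp(38,6,3,70);P=P+[0,0,.02];print(P);rows(P,T)
rows(*tcp(38,6,3,0),(P,T))
E
```

```text
[ 0.0305 -0.0234  0.0535]
[0.0306 0.0257 0.0535]
[ 0.0302 -0.0245  0.079 ]
[0.0302 0.027  0.079 ]
ORG [0.51807433 0.14452581 0.        ]
[0.52083312 0.16415562 0.16499006]
row [113.3, -19.7, 14.4] [0.001, 0.662, 0.005] n>= 6.0
row [-82.3, -0.0, 15.8] [0.0, 0.0, 0.0] n>= 3.0
```

Camera sees the block 1.2 mm toward tool +y and 1.1 mm toward −x of the nominal. The nest was measured in the same view, so I use the seen block offset.

```bash
sed -i 's/C=np.array(\[-.0059,0,.0662\])/C=np.array([-.0068,.0012,.0662])/' plan.py
python3 - <<'E'
from plan import *
P,T=tcp(38,6,3,70);P=P+[0,0,.02];print(P);rows(P,T)
E
python3 -m crank '[[0,0,-40,0,0,0,1],[40,-9,-40,0,0.05,0,1],[80,-18,-30,0,0.15,0,1],[114,-18.5,0,0,0.27,0.005,1],[114,-18.5,14,0,0.38,0.005,1],[114,-18.5,14,0,0.5,0.005,1],[114,-18.5,14,0,0.62,0.005,1],[114,-18.5,14,0,0.662,0.005,1],[114,-18.5,14,0,0.662,0.005,1],[114,-18.5,14,0,0.662,0.005,1],[114,-18.5,14,0,0.662,0.005,1]]'
python3 - <<'E'
from plan import *
s=r.state();p,Rt=pose(s);print(s["qpos"].round(2),p,s["tool_rot"])
P,T=tcp(38,6,3,30);rows(P,T);rows(*tcp(38,6,3,0))
f=r.grab_frame("wrist");im=f["image"][:,:,::-1].copy();cv2.imwrite("pics/raw6.png",im)
for nm,b in(("lip",(45.2,0,41.9,25.5,73,8)),("base",(-4,0,5,48,46,10))):
    cc=N2W(b[:3],ORG);box(f,im,cc,R.from_euler("z",YAW,degrees=True),np.array(b[3:])/1e3,(0,0,255),p,Rt)
box(f,im,p+Rt.apply(C),Rt,[.075,.0508,.0254],(255,0,0),p,Rt)
cv2.imwrite("pics/w6.png",im)
E
```

```text
[0.5197435  0.16502494 0.16554416]
row [114.0, -20.9, 13.9] [0.001, 0.662, 0.005] n>= 6.0
time: 12.42
ee_pos: [0.5224, 0.1653, 0.1665]
tool_rot: [3.138, -0.661, 1.436]
wrist_force: [0.5, 0.0, -6.5]
width: 0.0486
[ 0.61  0.42 -0.78  1.92 -0.49  0.8   0.09] [0.5224431  0.16525434 0.16650715] [ 3.13804742 -0.66129487  1.43637797]
row [-53.3, -2.9, 16.2] [0.0, 0.002, 0.004] n>= 2.0
row [-83.3, -3.0, 16.3] [0.0, 0.002, 0.004] n>= 3.0
```

View pics/w6.png

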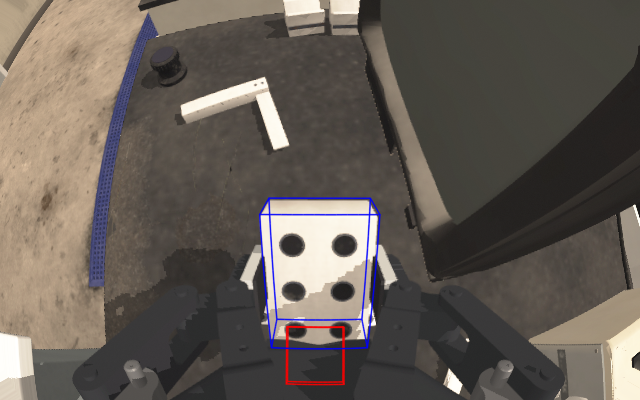

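The nest is hidden from this angle, but the blue block overlay matches well. Continue by force. (10 pictures viewed.)

```bash
python3 -m crank '[[-20,-3,6,0,0.002,0.004,1],[-45,-3,14,0,0.002,0.004,1],[-53,-3,16,0,0.002,0.004,1],[-53,-3,16,0,0.002,0.004,1],[-53,-3,16,0,0.002,0.004,1]]'
python3 - <<'E'
from plan import *
print(pose(),r.state()["wrist_force"].round(1));rows(*tcp(38,6,3,0))
E
```

```text
time: 12.88
ee_pos: [0.5155, 0.1346, 0.1217]
tool_rot: [-3.142, -0.666, 1.431]
wrist_force: [-0.2, -0.6, -7.1]
width: 0.0483
(array([0.51547755, 0.13456355, 0.1217293 ]), Rotation.from_matrix(array([[ 1.09712588e-01,  9.90230752e-01,  8.60593193e-02],
                            [ 7.78877592e-01, -1.39438356e-01,  6.11479061e-01],
                            [ 6.17505340e-01, -5.72748149e-05, -7.86566686e-01]]))) [-0.2 -0.6 -7.1]
row [-31.1, -0.0, 0.1] [0.0, -0.002, -0.0] n>= 1.0
```

```bash
python3 -m crank '[[-8,0,0,0,-0.002,0,1],[-16,0,0,0,-0.002,0,1],[-20,0,0,0,-0.002,0,1],[-20,0,0,0,-0.002,0,1]]'
python3 -m crank '[[-4,0,0,0,0,0,1],[-7,0,0,0,0,0,1],[-7,0,0,0,0,0,1]]'
python3 -m crank '[[-2,0,0,0,0,0,1],[-4,0,0,0,0,0,1],[-4,0,0,0,0,0,1]]'
python3 - <<'E'
from plan import *
rows(*tcp(38,6,0,0));rows(*tcp(38,0,0,0))
E
```

```text
time: 13.22
ee_pos: [0.513, 0.1167, 0.108]
tool_rot: [-3.141, -0.663, 1.428]
wrist_force: [-0.6, -0.9, -7.7]
width: 0.0482
time: 13.47
ee_pos: [0.5121, 0.1119, 0.1039]
tool_rot: [-3.141, -0.663, 1.429]
wrist_force: [-0.3, -0.5, -7.0]
width: 0.0486
time: 13.72
ee_pos: [0.5117, 0.1091, 0.1016]
tool_rot: [-3.141, -0.663, 1.43]
wrist_force: [-0.3, -0.3, -6.6]
width: 0.0482
row [-0.2, 0.2, 2.5] [0.0, 0.0, -0.001] n>= 1.0
row [-5.0, 0.2, -1.2] [0.0, 0.0, -0.001] n>= 1.0
```

No contact so far. Lower to find the floor (down = tool (−0.617, 0, 0.787)).

```bash
python3 -m crank '[[-1,0,1.2,0,0,0,1],[-1.2,0,1.6,0,0,0,1],[-1.2,0,1.6,0,0,0,1]]'
python3 -m crank '[[-0.6,0,0.8,0,0,0,1],[-0.6,0,0.8,0,0,0,1]]'
python3 -m crank '[[-0.6,0,0.8,0,0,0,1],[-0.6,0,0.8,0,0,0,1]]'
```

```text
time: 13.97
ee_pos: [0.5117, 0.1096, 0.0997]
tool_rot: [-3.141, -0.663, 1.43]
wrist_force: [-0.3, 1.0, -7.4]
width: 0.0482
time: 14.13
ee_pos: [0.5118, 0.1099, 0.0992]
tool_rot: [-3.142, -0.664, 1.431]
wrist_force: [-2.2, -1.2, 0.1]
width: 0.0485
time: 14.3
ee_pos: [0.5119, 0.1102, 0.0988]
tool_rot: [3.142, -0.664, 1.431]
wrist_force: [-5.2, -2.3, 9.3]
width: 0.0486
```

Floor met at TCP z≈0.099 (plan 0.0986). Ease up slightly, shift 0.5 mm off the side contact, then slide toward the hook (tool (−0.786, 0, −0.617)).

```bash
python3 -m crank '[[0.6,-0.5,-0.8,0,0,0,1],[-0.6,-0.5,-1.7,0,0,0,1],[-1.8,-0.5,-2.6,0,0,0,1],[-1.8,-0.5,-2.6,0,0,0,1]]'
python3 -m crank '[[-0.8,0,-0.6,0,0,0,1],[-0.8,0,-0.6,0,0,0,1]]'
python3 -m crank '[[-0.8,0,-0.6,0,0,0,1],[-0.8,0,-0.6,0,0,0,1]]'
python3 - <<'E'
from plan import *
rows(*tcp(38,0,0.4,0))
E
```

```text
time: 14.63
ee_pos: [0.5112, 0.1071, 0.0993]
tool_rot: [3.141, -0.664, 1.431]
wrist_force: [0.4, 4.2, 1.8]
width: 0.0488
time: 14.8
ee_pos: [0.511, 0.1062, 0.0993]
tool_rot: [3.141, -0.664, 1.431]
wrist_force: [1.5, 4.3, 3.0]
width: 0.0485
time: 14.97
ee_pos: [0.5108, 0.1055, 0.0993]
tool_rot: [3.141, -0.665, 1.431]
wrist_force: [1.7, 7.0, 2.2]
width: 0.0481
row [-0.4, 0.5, -1.0] [0.0, -0.001, 0.0] n>= 1.0
```

```bash
python3 -m crank '[[-0.8,0,-0.6,0,0,0,1],[-0.8,0,-0.6,0,0,0,1]]'
python3 -m crank '[[-0.8,0,-0.6,0,0,0,1],[-0.8,0,-0.6,0,0,0,1]]'
python3 - <<'E'
from plan import *
rows(*tcp(38,0,0.4,0))
E
```

```text
time: 15.13
ee_pos: [0.5107, 0.1051, 0.0994]
tool_rot: [3.141, -0.665, 1.432]
wrist_force: [3.1, 8.7, -0.1]
width: 0.0483
time: 15.3
ee_pos: [0.5106, 0.1049, 0.0996]
tool_rot: [3.141, -0.666, 1.433]
wrist_force: [5.7, 12.6, -2.1]
width: 0.0485
row [-0.1, 0.7, -0.4] [-0.0, -0.003, 0.001] n>= 1.0
```

Stop found within 0.5 mm of plan. Back off 1.5 mm, recentre sideways, then compute the rocking waypoints.

```bash
python3 -m crank '[[1.6,0.3,0.8,0,0,0,1],[1.6,0.3,0.8,0,0,0,1]]'
python3 - <<'E'
from plan import *
print(r.state()["wrist_force"].round(1))
for th in(38,34,30,26,22,18,14,10,6,3,0): print(th,end=" ");rows(*tcp(th,.8,.5,0,-.3))
E
```

```text
time: 15.47
ee_pos: [0.5108, 0.1054, 0.0993]
tool_rot: [-3.141, -0.664, 1.431]
wrist_force: [1.7, 6.5, 2.3]
width: 0.0483
[1.7 6.5 2.3]
38 row [0.4, 0.3, -0.5] [-0.0, -0.001, 0.0] n>= 1.0
34 row [4.6, 0.3, 1.9] [-0.0, -0.071, 0.0] n>= 1.0
30 row [8.7, 0.3, 4.7] [-0.0, -0.141, 0.0] n>= 2.0
26 row [12.6, 0.3, 7.9] [-0.0, -0.211, 0.0] n>= 2.0
22 row [16.2, 0.3, 11.5] [-0.0, -0.28, 0.0] n>= 3.0
18 row [19.6, 0.3, 15.5] [-0.0, -0.35, 0.0] n>= 3.0
14 row [22.7, 0.3, 19.8] [-0.0, -0.42, 0.0] n>= 4.0
10 row [25.5, 0.3, 24.3] [-0.0, -0.49, 0.0] n>= 4.0
6 row [28.0, 0.3, 29.2] [-0.0, -0.56, 0.0] n>= 5.0
3 row [29.5, 0.3, 32.9] [-0.0, -0.612, 0.0] n>= 5.0
0 row [30.9, 0.3, 36.8] [-0.0, -0.664, 0.0] n>= 6.0
```

```bash
python3 -m crank '[[1,0.3,-0.2,0,0,0,1],[3.2,0.3,0.9,0,-0.036,0,1],[5,0.3,2,0,-0.071,0,1],[7,0.3,3.5,0,-0.106,0,1],[9,0.3,5,0,-0.141,0,1],[9,0.3,5,0,-0.141,0,1]]'
python3 - <<'E'
from plan import *
print(r.state()["wrist_force"].round(1),r.state()["wrist_torque"].round(2))
for th in(30,26,22,18,14,10,6): print(th,end=" ");rows(*tcp(th,.8,.5,0,-.3))
E
```

```text
time: 15.97
ee_pos: [0.5121, 0.1157, 0.1007]
tool_rot: [3.141, -0.52, 1.433]
wrist_force: [-1.0, 0.1, -6.5]
width: 0.0482
[-1.   0.1 -6.5] [-1.13  0.16 -0.01]
30 row [-0.5, 0.4, -0.6] [-0.001, 0.004, 0.002] n>= 1.0
26 row [3.8, 0.5, 2.1] [-0.001, -0.066, 0.002] n>= 1.0
22 row [7.9, 0.5, 5.1] [-0.001, -0.136, 0.002] n>= 2.0
18 row [11.9, 0.5, 8.5] [-0.001, -0.206, 0.002] n>= 2.0
14 row [15.6, 0.5, 12.3] [-0.001, -0.276, 0.002] n>= 3.0
10 row [19.0, 0.5, 16.4] [-0.0, -0.346, 0.002] n>= 3.0
6 row [22.1, 0.5, 20.9] [-0.0, -0.415, 0.002] n>= 4.0
```

```bash
python3 -m crank '[[1.6,0.4,0.7,0,-0.031,0,1],[3.7,0.4,2.1,0,-0.066,0,1],[5.8,0.4,3.5,0,-0.101,0,1],[7.9,0.4,5.1,0,-0.136,0,1],[7.9,0.4,5.1,0,-0.136,0,1]]'
python3 - <<'E'
from plan import *
print(r.state()["wrist_force"].round(1),r.state()["wrist_torque"].round(2))
for th in(22,18,14,10,6,3): print(th,end=" ");rows(*tcp(th,.8,.5,0,-.3))
E
```

```text
time: 16.38
ee_pos: [0.5139, 0.1246, 0.1002]
tool_rot: [-3.142, -0.385, 1.433]
wrist_force: [-1.5, 5.6, 1.5]
width: 0.0483
[-1.5  5.6  1.5] [ 1.1   0.43 -0.07]
22 row [0.4, -0.2, 0.1] [-0.001, -0.001, 0.001] n>= 1.0
18 row [4.7, -0.2, 3.0] [-0.001, -0.071, 0.001] n>= 1.0
14 row [8.9, -0.2, 6.3] [-0.0, -0.141, 0.001] n>= 2.0
10 row [12.8, -0.1, 9.9] [-0.0, -0.21, 0.001] n>= 2.0
6 row [16.5, -0.1, 13.9] [-0.0, -0.28, 0.001] n>= 3.0
3 row [19.1, -0.1, 17.0] [-0.0, -0.333, 0.001] n>= 3.0
```

```bash
python3 -m crank '[[2.4,0,1.5,0,-0.035,0,1],[4.7,0,3,0,-0.071,0,1],[6.8,0,4.6,0,-0.106,0,1],[6.8,0,4.6,0,-0.106,0,1]]'
python3 - <<'E'
from plan import *
print(r.state()["wrist_force"].round(1),r.state()["wrist_torque"].round(2))
for th in(18,16,14,10,6,3,0): print(th,end=" ");rows(*tcp(th,.8,.5,0,-.3))
E
```

```text
time: 16.72
ee_pos: [0.515, 0.1324, 0.0982]
tool_rot: [-3.141, -0.28, 1.432]
wrist_force: [-1.3, 6.4, -1.1]
width: 0.0485
[-1.3  6.4 -1.1] [0.99 0.29 0.02]
18 row [-2.0, -0.1, -1.7] [-0.001, 0.034, 0.001] n>= 1.0
16 row [0.2, -0.1, -0.3] [-0.001, -0.001, 0.001] n>= 1.0
14 row [2.5, -0.1, 1.1] [-0.001, -0.036, 0.001] n>= 1.0
10 row [6.8, -0.1, 4.3] [-0.001, -0.105, 0.001] n>= 1.0
6 row [10.8, -0.1, 7.9] [-0.001, -0.175, 0.001] n>= 2.0
3 row [13.7, -0.1, 10.8] [-0.001, -0.228, 0.001] n>= 2.0
0 row [16.4, -0.1, 13.9] [-0.001, -0.28, 0.001] n>= 3.0
```

```bash
python3 -m crank '[[2.8,0,1.2,0,-0.036,0,1],[5,0,2.8,0,-0.07,0,1],[7,0,4.4,0,-0.105,0,1],[7,0,4.4,0,-0.105,0,1]]'
python3 - <<'E'
from plan import *
print(r.state()["wrist_force"].round(1),r.state()["wrist_torque"].round(2))
for th in(10,6,3,0): print(th,end=" ");rows(*tcp(th,.8,.5,0,-.3))
E
```

```text
time: 17.05
ee_pos: [0.516, 0.14, 0.0955]
tool_rot: [-3.14, -0.175, 1.432]
wrist_force: [-0.4, 7.3, -2.0]
width: 0.0483
[-0.4  7.3 -2. ] [ 1.12  0.29 -0.12]
10 row [0.2, -0.1, -0.4] [-0.002, -0.001, 0.0] n>= 1.0
6 row [4.6, -0.1, 2.7] [-0.002, -0.071, 0.001] n>= 1.0
3 row [7.7, -0.1, 5.3] [-0.002, -0.123, 0.001] n>= 1.0
0 row [10.8, -0.1, 8.1] [-0.002, -0.175, 0.001] n>= 2.0
```

```bash
python3 -m crank '[[2.4,0,1.2,0,-0.036,0,1],[4.6,0,2.7,0,-0.071,0,1],[6.2,0,4,0,-0.1,0,1],[7.7,0,5.3,0,-0.123,0,1],[7.7,0,5.3,0,-0.123,0,1]]'
python3 - <<'E'
from plan import *
print(r.state()["wrist_force"].round(1),r.state()["wrist_torque"].round(2))
for g in (.5,0,-.5):rows(*tcp(0,.5,g,0,-.3))
rows(*tcp(-2,.5,-.5,0,-.3))
E
```

```text
time: 17.47
ee_pos: [0.5173, 0.1484, 0.0914]
tool_rot: [-3.14, -0.054, 1.431]
wrist_force: [0.9, 7.0, -6.7]
width: 0.0487
[ 0.9  7.  -6.7] [ 1.38 -0.05 -0.16]
row [3.1, -0.2, 2.2] [-0.002, -0.054, 0.0] n>= 1.0
row [3.0, -0.2, 2.7] [-0.002, -0.054, 0.0] n>= 1.0
row [3.0, -0.2, 3.2] [-0.002, -0.054, 0.0] n>= 1.0
row [5.2, -0.2, 4.9] [-0.002, -0.089, 0.0] n>= 1.0
```

```bash
python3 -m crank '[[1.5,0,1.3,0,-0.027,0,1],[3,0,2.7,0,-0.054,0,1],[3,0,2.7,0,-0.054,0,1]]'
python3 -m crank '[[1,0,0.9,0,-0.017,0,1],[2,0,1.7,0,-0.035,0,1],[2,0,1.7,0,-0.035,0,1]]'
python3 - <<'E'
from plan import *
s=r.state();print(s["wrist_force"].round(1),s["wrist_torque"].round(2),s["qpos"].round(2))
rows(*tcp(0,.5,0,0,-.3))
E
```

```text
time: 17.72
ee_pos: [0.5177, 0.1521, 0.0891]
tool_rot: [-3.14, -0.001, 1.432]
wrist_force: [-0.4, 8.7, -5.1]
width: 0.0484
time: 17.97
ee_pos: [0.5182, 0.1542, 0.0892]
tool_rot: [-3.14, 0.033, 1.431]
wrist_force: [-8.6, 5.2, 14.3]
width: 0.0486
[-8.6  5.2 14.3] [ 1.98  1.77 -0.32] [-0.06  0.45 -0.37  1.82  0.23  0.93 -0.68]
row [-2.7, -0.2, 0.4] [-0.001, 0.033, -0.0] n>= 1.0
```

TCP is at seated height and the push-back is ~20 N. Release, lift, and look at it.

```bash
python3 -m crank '[[-1,0,0,0,0.033,0,0.3],[-1,0,0,0,0.033,0,-0.3],[-1,0,0,0,0.033,0,-1],[-1,0,0,0,0.033,0,-1],[-1,0,0,0,0.033,0,-1],[-1,0,-20,0,0.033,0,-1],[-1,0,-55,0,0.033,0,-1],[-25,0,-80,0,0.033,0,-1],[-55,0,-80,0,0.033,0,-1],[-70,0,-80,0,0.033,0,-1],[-70,0,-80,0,0.033,0,-1],[-70,0,-80,0,0.033,0,-1]]'
python3 - <<'E'
from plan import *
s=r.state();p,Rt=pose(s);print(s["wrist_force"].round(1),p,s["tool_rot"])
f=r.grab_frame("wrist");im=f["image"][:,:,::-1].copy();cv2.imwrite("pics/raw7.png",im);np.savez("p7.npz",p=p,e=s["tool_rot"])
o=im.copy();box(f,o,N2W([0,0,22.7],ORG),R.from_euler("z",YAW,degrees=True),[.075,.0508,.0254],(0,0,255),p,Rt)
cv2.imwrite("pics/w7.png",np.hstack([cv2.resize(x[40:280,230:390],None,fx=2.5,fy=2.5,interpolation=cv2.INTER_CUBIC) for x in(im,o)]))
E
```

```text
time: 18.97
ee_pos: [0.5091, 0.0854, 0.1707]
tool_rot: [3.141, 0.004, 1.428]
wrist_force: [-0.5, 0.8, -0.0]
width: 0.0852
[-0.5  0.8 -0. ] [0.50914643 0.08537097 0.17065297] [3.14143908 0.00405636 1.42805629]
```

View pics/w7.png

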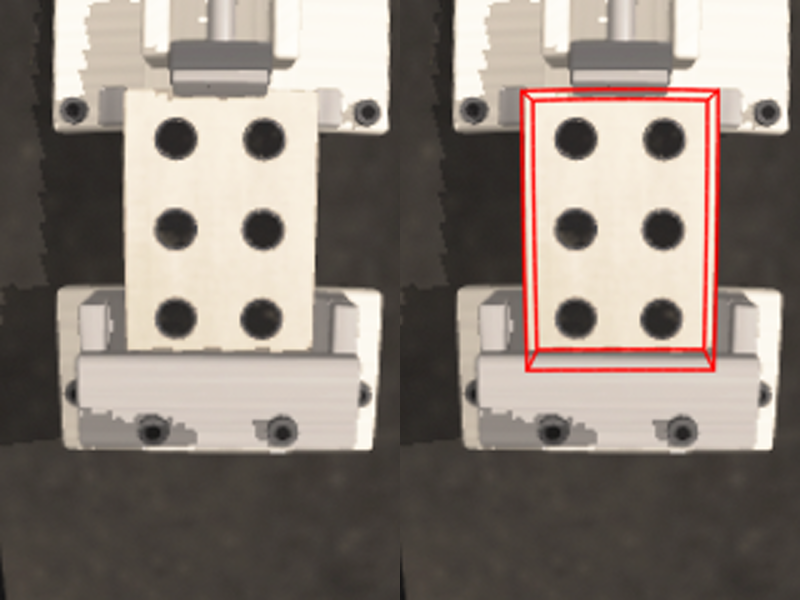

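The block is fully under the hook and fits the predicted seated outline. The catch nose (y 68–97) overlaps the block's end edge (y≈92), which suggests it has snapped. To make sure, I'll press near that end with shut fingers. (11 pictures viewed.)

```bash
python3 - <<'E'
from plan import *
t=N2W([-20,0,0],ORG);t[2]=.116;print(t);rows(t,tool(YAW+180,0))
E
```

```text
[0.52085779 0.16433117 0.116     ]
row [78.7, 0.8, 54.2] [-0.0, 0.003, -0.001] n>= 3.0
```

```bash
python3 -m crank '[[30,0,0,0,0.003,0,1],[60,0.5,0,0,0.003,0,1],[79,0.8,20,0,0.003,0,1],[79,0.8,45,0,0.003,0,1],[79,0.8,54,0,0.003,0,1],[79,0.8,54,0,0.003,0,1],[79,0.8,54,0,0.003,0,1]]' 60
python3 -m crank '[[0,0,2,0,0,0,1],[0,0,4,0,0,0,1],[0,0,4,0,0,0,1]]'
python3 - <<'E'
from plan import *
s=r.state();print(s["ee_pos"],s["wrist_force"].round(1),s["width"])
E
```

```text
time: 19.6
ee_pos: [0.5205, 0.1643, 0.116]
tool_rot: [-3.14, 0.001, 1.431]
wrist_force: [-0.5, -0.1, 0.6]
width: 0.0003
time: 19.85
ee_pos: [0.5213, 0.1641, 0.1129]
tool_rot: [3.14, 0.0, 1.429]
wrist_force: [-1.2, -0.0, -0.3]
width: -0.0005
[0.52132161 0.16405234 0.11294195] [-1.2 -0.  -0.3] -0.0005178047299628222
```

```bash
python3 -m crank '[[0,0,1.5,0,0,0,1],[0,0,1.5,0,0,0,1]]'
python3 -m crank '[[0,0,1,0,0,0,1],[0,0,1,0,0,0,1]]'
python3 -m crank '[[0,0,1,0,0,0,1],[0,0,1,0,0,0,1]]'
```

```text
time: 20.02
ee_pos: [0.521, 0.1642, 0.111]
tool_rot: [3.141, 0.001, 1.43]
wrist_force: [0.4, 0.3, 0.8]
width: 0.0002
time: 20.18
ee_pos: [0.5208, 0.1644, 0.1098]
tool_rot: [-3.141, 0.001, 1.43]
wrist_force: [-0.3, -0.5, -0.7]
width: 0.0002
time: 20.35
ee_pos: [0.5208, 0.1644, 0.1086]
tool_rot: [-3.141, 0.001, 1.43]
wrist_force: [-1.0, 0.3, 0.2]
width: -0.0
```

```bash
python3 -m crank '[[0,0,1,0,0,0,1],[0,0,1,0,0,0,1]]'
python3 -m crank '[[0,0,0.8,0,0,0,1],[0,0,0.8,0,0,0,1]]'
python3 -m crank '[[0,0,0.8,0,0,0,1],[0,0,0.8,0,0,0,1]]'
```

```text
time: 20.52
ee_pos: [0.5209, 0.1645, 0.1082]
tool_rot: [3.141, 0.001, 1.43]
wrist_force: [-2.1, -0.1, 5.1]
width: 0.0
time: 20.68
ee_pos: [0.5209, 0.1645, 0.1081]
tool_rot: [3.141, 0.001, 1.43]
wrist_force: [-4.6, -2.1, 12.6]
width: 0.0001
time: 20.85
ee_pos: [0.521, 0.1646, 0.1081]
tool_rot: [3.141, 0.001, 1.43]
wrist_force: [-8.0, -3.3, 21.4]
width: 0.0001
```

Contact at TCP z 0.1083, so the block top is at 0.0353 (home is 0.0354). It stays rigid at 21 N, so the block is home. Lift away and take the last look.

```bash
python3 -m crank '[[0,0,-15,0,0,0,1],[0,0,-50,0,0,0,1],[-30,0,-70,0,0,0,1],[-60,0,-70,0,0,0,1],[-70,0,-70,0,0,0,1],[-70,0,-70,0,0,0,1],[-70,0,-70,0,0,0,1],[-70,0,-70,0,0,0,1]]'
python3 - <<'E'
from plan import *
s=r.state();print(s["wrist_force"].round(1),s["ee_pos"])
f=r.grab_frame("wrist");im=f["image"][:,:,::-1].copy()
t=r.grab_frame("top")["image"][:,:,::-1].copy();cv2.imwrite("pics/top9.png",t)
a=cv2.imread("pics/top0.png");d=cv2.absdiff(a,t)[175:220,183:225];print("square diff",d.max(),d.mean())
W=cv2.resize(im[40:190,240:390],(600,600),interpolation=cv2.INTER_CUBIC)
S=np.vstack([cv2.resize(x[160:225,180:232],(200,250),interpolation=cv2.INTER_CUBIC) for x in(a,t)]);S=np.vstack([S,np.zeros((100,200,3),np.uint8)])
cv2.imwrite("pics/w9.png",np.hstack([W,S]))
E
```

```text
time: 21.52
ee_pos: [0.5108, 0.0963, 0.1759]
tool_rot: [-3.141, 0.0, 1.432]
wrist_force: [0.1, 0.7, -0.1]
width: -0.0001
[ 0.1  0.7 -0.1] [0.51082157 0.09631915 0.17586731]
square diff 6 1.5319223985890653
```

View pics/w9.png

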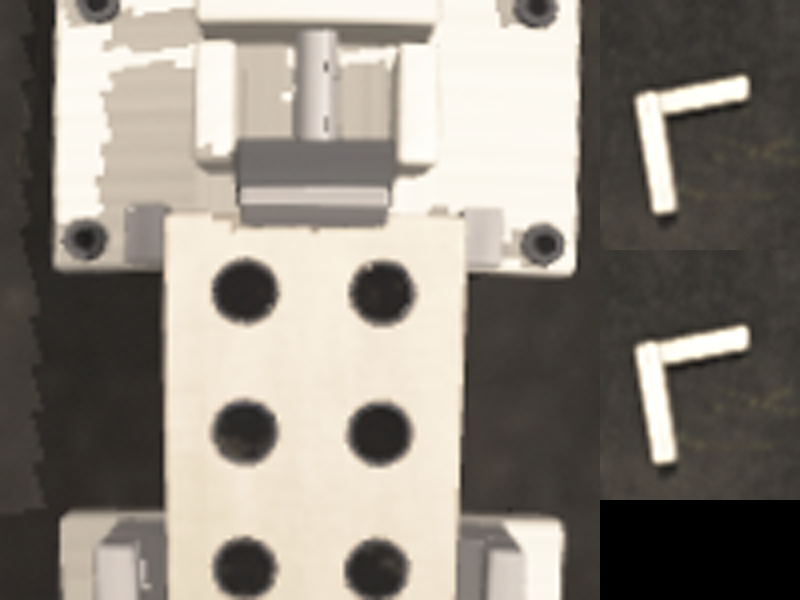

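The nose (down to y≈225) lies over the block's end edge (y≈213), the outline is symmetric between the low cheeks, and the square is unchanged. Robot is clear; handing in.

```bash
python3 -c "
from workcell import r
print(r.hand_in())"
```

```text
the job is handed in; nothing more can be done
None
```

The block is in the inspection nest, flat with its holes up. The catch is over its end, and I handed the job in with the robot clear, at about 21.5 s of the 58 s.

**What I did:**
- Gripped the block by its ends with the tool leaned 45° and lifted it out of the stand.
- Laid it flat on the mat, let go, and took it again across its width.
- Put its end under the hook at 38°, found the floor and end stop by touch, and rocked it down.
- Let go, then pressed the catch end with shut fingers to 21 N.

**Last checks:**
- **Seating:** the press met the block's top at about 35.3 mm (35.4 mm is home) and it did not give.
- **Catch:** the last picture shows the catch nose lying over the block's end. I judged this by eye, as the catch joint gives no reading.
- **Square:** it is unchanged in the before and after pictures (largest pixel difference 6).

**What disagreed:**
- **Opening:** the fingers read about 2 mm less than the block's true size in both grips.
- **Nest angle:** the two views differed by about 1°, so I used a value between them.
- **Mat contact:** the fingertips pressed the mat at about 10 N during the second grip.
- **Square, mid-job:** I only compared it before and after, but no wrist force suggested contact.

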